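# Rebuild the spindle stack of the roll unwinder

## Robot

A 6-joint arm with a two-finger parallel gripper is mounted at the origin on the work surface. World frame = base frame: x ahead of the robot, y to its left, z up, the work surface at z = 0. Lengths are in m, angles in rad, forces in N, time in s.
With the tool pointing down it reaches from about 0.325 to 0.775 m from the base axis. Payload 5.5 kg.
Tool frame: the origin (TCP) lies between the finger pads; the fingertips stand 8 mm ahead of it and the grasp point (between the pads) lies 11 mm behind it (tcp_to_tips is the distance from the TCP to the fingertips, in m); z points along the fingers, y is the line along which they close (so a half turn about z gives the same grasp; the last joint's range is limited). The gripper opens to 88 mm and grips with 3 to 60 N. Pads are 20 mm wide; open, the fingers measure 115 mm over their backs; the gripper's body (75 mm by 178 mm) begins 61 mm behind the grasp point.
Start: joints at [1.241, 0.091, 1.231, -0, 1.82, -0.057], TCP at [0.162, 0.578, 0.231] pointing down, gripper open.
Joint ranges: [-2.87, 2.87], [-0.86, 2.18], [0.17, 2.46], [-1.51, 4.65], [0.06, 2.69], [-2.65, 2.65]. Speed limits (rad/s): [2.57, 2.57, 3.01, 3.14, 3.14, 3.14].

## Interface

Orientations are given as a unit quaternion [w, x, y, z].
In Python, from bench import * gives the robot as it stands. Calls block until the motion is done:
- move_to(position, orientation): joint-space move of the TCP to a pose.
- move_l(position, speed=0.15, orientation=None): straight line of the TCP; orientation=None keeps the orientation; speed is the mean speed in m/s.
- movej(angles): joint-space move.
- gripper_open() and close(): open the fingers fully, or close them until they stop; the grip force is fixed at half the most.
- hold(seconds).
- inverse_kinematics(position, orientation): joint angles nearest the present ones, or None.
- state(): the state.
- get_image(name): name is "scene" or "top" or "wrist"; returns a dict with "frame" (420x560x3 uint8, blue, green, red), "depth" (420x560 float32, m along the optical axis (not along the pixel's ray), 0 where there is no reading), "camera_matrix" (3x3 intrinsics, pixels), "view" (4x4, takes a point from world to camera coordinates). Camera axes: x right, y up, looking along -z (the intrinsics and any distortion apply to the point x, -y, -z); pixel columns grow to the right and rows downward; lengths in m; the calibration is good to about 2 mm. A picture is of the moment at which its call begins.
A pose or a line that the arm cannot do raises IKError and nothing moves.
- job_done(): hands the job in; it is judged then, once.
The state is a dict: "time": time; "joint_pos": joint angles; "dq": joint speeds; "joint_torque": joint torques, N m; "ee_pos": TCP position; "ee_rot": TCP orientation; "ft_force": force on the tool from outside, world axes, zero at the start; "moment": the same for the moment, N m; "finger_gap": finger opening in m; "finger_force": force on a finger pad.
Only numpy, scipy, OpenCV 4.12 (cv2) and the standard library are available. Lean on these libraries where they do the work, as an engineer would, in place of code of your own. Each camera call takes 0.05 s, during which the arm holds its last target. There are 200 camera calls.

## Task

Rebuild the spindle of the upright roll unwinder: slide the bearing, then the tube spacer, then the wide flat washer onto it, each all the way down, and finally press the washer against the spring until both catches snap out above it and hold the stack when you let go. The spindle stands off the middle of its base, on whichever side its eccentric foot was left, so feel for it and be gentle: never lean on the spindle, its spring plate or its base with more than about 25 N, sideways or down, and leave the other things on the table where they are.

Things in the scene. Friction and masses are not known exactly. Their poses are not given: they have to be found in the camera images.
- base: Fixed unwinder: grey square plinth 110 x 110 mm, 14 mm thick. Origin: centre of its underside, z up. A rigid upright steel spindle 16 mm in diameter stands on an eccentric foot: its axis is 6 mm off the plinth's centre, in a direction that differs each time and is in no measured pose (look, or feel which side of the bore lands on its end). It does not move.
- top (a point): Point above the plinth's centre (NOT on the spindle's axis) at the height of the spindle's end, 91 mm above the base's origin. The end is flat, 11 mm across, with a 2.5 mm chamfer down to 16 mm: a bore more than about 3.5 mm off lands on it.
- catch_line (a point): Point above the plinth's centre, 70 mm over the base's origin: height of the flat undersides of two spring catches in two sides of the spindle (back to back, in any direction), 12 mm out from its axis, sloping in to 81 mm height. A part pushed down squeezes them in (about 2 to 6 N; its own weight is not enough); once it is wholly below, they snap out and it cannot come up.
- seat (a point): Point above the plinth's centre at the top of the sprung plate round the spindle (34 mm in diameter), 30 mm over the base's origin. The plate gives 9 mm at most: 2.4 N to start, then 1.2 N per mm. Stacked unpressed, the washer's bottom is 4 mm below the catch line; pressed 5 to 7 mm from there (7 to 13 N) the catches snap out over it.
- bearing: Ball bearing, a steel ring with a dark seal ring on each face: outer diameter 42 mm, bore 18 mm, 12 mm thick, 70 g. Lies flat, loose on the table. Origin at its centre, z along its axis; both faces alike.
- spacer: Steel tube spacer: outer diameter 34 mm, bore 18 mm, 24 mm long, 50 g. Stands on end, loose on the table. Origin at its centre, z along its axis; both ends alike.
- washer: Wide flat steel washer: outer diameter 48 mm, bore 18 mm, 8 mm thick, 80 g. Lies flat, loose on the table. Origin at its centre, z along its axis; both faces alike.
- tape_roll: Bystander: roll of tape lying flat, 90 mm across, 25 mm high, bore 74 mm; origin at the centre of its underside. Leave it.
- mug: Bystander: white mug 80 mm across, 90 mm high; origin at the centre of its underside. Leave it.
Things that resemble listed ones, but are neither listed nor needed, are in the scene too. Leave any black or yellow look-alike of the spacer alone.

How it is judged:
On the way, in this order (a step that is already met when the one before it is completed fails the run):
1. the bearing is on the spindle, below the catches, down on the spring plate (horizontal distance between bearing and base below 0.009 m and z of bearing in the frame of base below 0.0385 m), for 0.2 s.
2. the spacer is on the spindle, down on the bearing (all of step 1 and horizontal distance between spacer and base below 0.009 m and z of spacer in the frame of base below 0.0565 m), for 0.2 s.
3. the washer is on the spindle, pressed down below the catches (horizontal distance between each of spacer, washer and base below 0.009 m and z of spacer in the frame of base below 0.0535 m and z of washer in the frame of base below 0.0678 m), for 0.1 s.
At the end, for the whole second after the job is handed in: Bearing, spacer and washer are on the spindle in that order from below (each within 9 mm of the base's centre, axis within 0.12 rad of the base's), held down by the catches: centres no higher than 35.0, 53.0 and 67.8 mm above the base's origin, at rest and let go (horizontal distance between each of bearing, spacer, washer and base below 0.009 m and z of bearing in the frame of base below 0.035 m and z of spacer in the frame of base below 0.053 m and z of washer in the frame of base below 0.0678 m and linear speed of each of bearing, spacer, washer below 0.02 m/s and angle between the z axis of each of bearing, spacer, washer and the z axis of base, either way round below 0.12 rad); the robot touches nothing.
It fails at once if any part, or the robot, leans on the unwinder (spindle, catches, spring plate or plinth) with more than 35 N (contact force between any of bearing, spacer, washer, the arm, the fingers and base above 35 N).
It fails at once if the tape roll or the mug is moved more than 20 mm (distance of any of tape_roll, mug from where it was at the start of the episode above 0.02 m).
It also fails if it takes over 72 s, if anything falls off the work surface, if the arm or the gripper's body presses on something with over 40 N, if the wrist force passes 120 N, or if a joint passes its speed limit or range.

## Working session

There is one attempt and no reset: what is moved stays moved. The work goes in short steps, each a Python script; the robot and the scene stay as the last script left them, time stands still between calls to the robot, and variables do not carry over. Pictures are saved under pics/ and viewed, at most 10 in all, crops included, and the job is handed in when it is done.

```bash
ls; mkdir -p pics
python3 - <<'E'
from bench import *
import cv2,numpy as np
for n in("scene","top"):
    i=get_image(n); cv2.imwrite(f"pics/{n}0.png",i["frame"]); np.savez(f"{n}0.npz",**i)
    print(n,i["camera_matrix"].tolist(),i["view"].round(3).tolist(),(i["depth"]>0).mean())
s=state();print(s)
E
```

```text
pics
scene [[472.94911670530314, 0.0, 282.25920008239615], [0.0, 472.94911670530314, 202.61502333419742], [0.0, 0.0, 1.0]] [[0.06, 0.998, -0.0, 0.04], [-0.55, 0.033, 0.834, 0.224], [0.833, -0.05, 0.551, -1.46], [0.0, 0.0, 0.0, 1.0]] 0.9958035714285715
top [[415.28744999261716, 0.0, 277.7988727066151], [0.0, 415.28744999261716, 212.3378457744347], [0.0, 0.0, 1.0]] [[0.008, -1.0, -0.015, -0.056], [0.998, 0.007, 0.069, -0.546], [-0.069, -0.015, 0.998, -0.873], [0.0, 0.0, 0.0, 1.0]] 0.9962202380952381
{'time': 0.1, 'joint_pos': array([ 1.24132657e+00,  9.17813641e-02,  1.23173448e+00, -8.35090389e-06,
        1.81980503e+00, -5.67006896e-02]), 'dq': array([-0.00059595, -0.00219361, -0.00317317,  0.00224339,  0.00089479,
       -0.00103432]), 'joint_torque': array([ 2.11639388e-03, -4.47861028e+01, -4.07568061e+01,  6.99095288e-02,
        2.85158667e-02, -1.56058841e-04]), 'ee_pos': array([0.1615644 , 0.57758226, 0.22963876]), 'ee_rot': array([-1.61840073e-04,  1.35963082e-01,  9.90713527e-01, -8.48830561e-04]), 'ft_force': array([ 0.13086312,  1.45331866, -0.08914227]), 'moment': array([ 0.02083956,  0.01115535, -0.06940792]), 'finger_force': 0.0, 'finger_gap': 0.0876723509946519}
```

View pics/scene0.png

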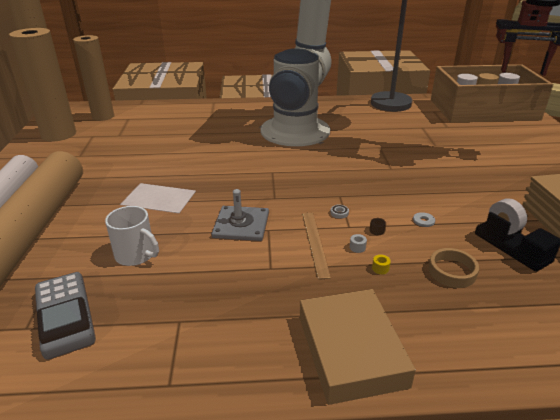

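View pics/top0.png

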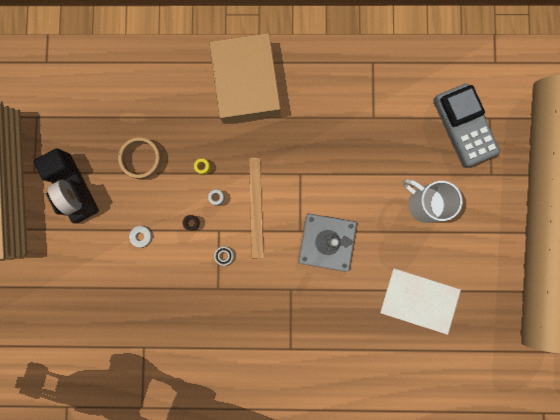

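The scene view shows the bearing at (340,212), steel spacer (358,244), washer (424,219), and spindle tip near (237,192). The top view has the bearing at (224,256), spacer (216,198), washer (140,237), plinth centre (328,242), and spindle tip about (335,242). The black and yellow look-alikes are at (191,223) and (202,166) there.

```bash
cat > h.py <<'E'
import numpy as np,cv2
def ray(i,u,v):
    K=i["camera_matrix"];V=i["view"];d=np.array([(u-K[0,2])/K[0,0],-(v-K[1,2])/K[1,1],-1])
    R=V[:3,:3];return -R.T@V[:3,3],R.T@d
def at_z(i,u,v,z):
    c,d=ray(i,u,v);return c+d*(z-c[2])/d[2]
def tri(obs):
    A=np.zeros((3,3));b=np.zeros(3)
    for i,u,v in obs:
        c,d=ray(i,u,v);d=d/np.linalg.norm(d);P=np.eye(3)-np.outer(d,d);A+=P;b+=P@c
    return np.linalg.solve(A,b)
def cloud(i):
    D=i["depth"];h,w=D.shape;K=i["camera_matrix"];u,v=np.meshgrid(np.arange(w),np.arange(h))
    p=np.stack([(u-K[0,2])/K[0,0]*D,-(v-K[1,2])/K[1,1]*D,-D],-1);V=i["view"]
    return (p-V[:3,3])@V[:3,:3]
E
python3 - <<'E'
from h import *
T=dict(np.load("top0.npz"));S=dict(np.load("scene0.npz"))
P=dict(bearing=((224,256),(340,212)),spacer=((216,198),(358,244)),washer=((140,237),(424,219)),base=((328,242),(241,222)),tip=((335,242),(237,191)))
C=cloud(T)
for n,(a,b) in P.items():
    print(n,tri([(T,*a),(S,*b)]).round(4))
    q=C[a[1]-40:a[1]+40,a[0]-40:a[0]+40].reshape(-1,3); r=np.hypot(*(q[:,:2]-at_z(T,*a,.01)[:2]).T)
    m=(r<.032)&(q[:,2]>.005); print('  depth: n',m.sum(),'bbox mid',((q[m].min(0)+q[m].max(0))/2).round(4),'ext',np.ptp(q[m],0).round(3),'zmax,med',q[m,2].max().round(4),np.median(q[m,2]).round(4),'table',np.median(q[(r>.04)&(r<.06),2]).round(4))
E
python3 - <<'E'
import sys;sys.path.insert(0,'.')
from bench import *
import numpy as np
i=get_image("wrist");V=i["view"];s=state();c=-V[:3,:3].T@V[:3,3]
print(c-s["ee_pos"],V.round(3).tolist(),i["camera_matrix"].tolist())
for q in ([0,1,0,0],[0,.7071,.7071,0],[0,.7071,-.7071,0]):
  for p in([.5,-.1,.05],[.5,.1,.05],[.5,0,.3]):print(q,p,inverse_kinematics(p,q))
E
```

```text
bearing [0.4517 0.0649 0.001 ]
  depth: n 243 bbox mid [0.4521 0.0651 0.0111] ext [0.039 0.039 0.009] zmax,med 0.0157 0.0113 table -0.0004
spacer [0.5777 0.0826 0.0067]
  depth: n 169 bbox mid [0.5778 0.0821 0.0163] ext [0.032 0.032 0.022] zmax,med 0.0271 0.0231 table -0.0002
washer [0.4915 0.249  0.0017]
  depth: n 310 bbox mid [0.4927 0.2485 0.0088] ext [0.046 0.047 0.008] zmax,med 0.0125 0.0077 table -0.0001
base [ 0.4839 -0.161   0.0058]
  depth: n 698 bbox mid [ 0.483  -0.1611  0.0506] ext [0.062 0.062 0.083] zmax,med 0.0923 0.0157 table 0.0132
tip [ 0.4841 -0.1658  0.087 ]
  depth: n 697 bbox mid [ 0.484  -0.1761  0.0506] ext [0.06  0.063 0.083] zmax,med 0.0923 0.0151 table 0.0128
[-0.07725725  0.02238532  0.15322042] [[0.269, 0.963, -0.002, -0.6], [-0.923, 0.257, -0.288, 0.034], [-0.277, 0.079, 0.958, -0.391], [0.0, 0.0, 0.0, 1.0]] [[355.0489137566386, 0.0, 281.4149436821621], [0.0, 355.0489137566386, 212.25536892845287], [0.0, 0.0, 1.0]]
[0, 1, 0, 0] [0.5, -0.1, 0.05] [-2.64124556e-01 -1.11571889e-01  1.75311965e+00 -4.44089210e-16
  1.50004489e+00  1.30667177e+00]
[0, 1, 0, 0] [0.5, 0.1, 0.05] [ 1.30666564e-01 -1.11571889e-01  1.75311965e+00 -4.44089210e-16
  1.50004489e+00  1.70146289e+00]
[0, 1, 0, 0] [0.5, 0, 0.3] [-6.80525147e-02 -1.51002810e-01  1.34430038e+00 -4.44089210e-16
  1.94829508e+00  1.50274381e+00]
[0, 0.7071, 0.7071, 0] [0.5, -0.1, 0.05] [-2.64124556e-01 -1.11571889e-01  1.75311965e+00 -4.44089210e-16
  1.50004489e+00 -2.64124556e-01]
[0, 0.7071, 0.7071, 0] [0.5, 0.1, 0.05] [ 1.30666564e-01 -1.11571889e-01  1.75311965e+00 -4.44089210e-16
  1.50004489e+00  1.30666564e-01]
[0, 0.7071, 0.7071, 0] [0.5, 0, 0.3] [-6.80525147e-02 -1.51002810e-01  1.34430038e+00 -4.44089210e-16
  1.94829508e+00 -6.80525147e-02]
[0, 0.7071, -0.7071, 0] [0.5, -0.1, 0.05] None
[0, 0.7071, -0.7071, 0] [0.5, 0.1, 0.05] None
[0, 0.7071, -0.7071, 0] [0.5, 0, 0.3] None
```

```bash
cat >> h.py <<'E'
QX=[0,.70710678,.70710678,0]; QY=[0,1,0,0]
def blob(i,c,r,zlo,zhi):
    q=cloud(i)[i["depth"]>0]; m=(np.hypot(q[:,0]-c[0],q[:,1]-c[1])<r)&(q[:,2]>zlo)&(q[:,2]<zhi);q=q[m]
    if len(q)<5: return None
    (x,y),R=cv2.minEnclosingCircle(q[:,:2].astype(np.float32)); return np.array([x,y,np.median(q[:,2])]),R,q.mean(0),len(q)
E
python3 - <<'E'
import sys;sys.path.insert(0,'.')
from bench import *
from h import *
def snap(n):
    i=get_image("wrist");cv2.imwrite(f"pics/{n}.png",i["frame"]);np.savez(n+".npz",**i);return i
a=[]
move_to([.485,-.14,.24],QX);i=snap("sp1")
print(blob(i,(.484,-.166),.02,.085,.097));print(blob(i,(.484,-.161),.04,.02,.036))
q=cloud(i).reshape(-1,3);m=(abs(q[:,2]-.014)<.003)&(np.hypot(q[:,0]-.484,q[:,1]+.161)<.085);print('plinth',m.sum(),cv2.minAreaRect(q[m][:,:2].astype(np.float32)))
move_to([.452,.065,.14],QX);i=snap("be1")
print(blob(i,(.452,.065),.035,.006,.016));q=cloud(i).reshape(-1,3);print('table',np.median(q[q[:,2]<.005,2]))
move_l([.452,.04,.14]);i=snap("be2")
print(blob(i,(.452,.065),.035,.006,.016))
print(state()["ee_pos"],state()["ft_force"],state()["time"])
E
python3 -c "
import cv2,numpy as np
a=cv2.imread('pics/sp1.png');b=cv2.imread('pics/be1.png');cv2.imwrite('pics/pair.png',cv2.resize(np.vstack([a,b]),(420,600)) if 0 else np.hstack([cv2.resize(a,(400,300)),cv2.resize(b,(400,300))]))"
```

```text
(array([ 0.48389959, -0.16522864,  0.08977091]), 0.008279534056782722, array([ 0.48415025, -0.16446521,  0.08953739]), 236)
(array([ 0.48413366, -0.16508664,  0.02918567]), 0.016684968024492264, array([ 0.48390174, -0.16045412,  0.02913446]), 443)
plinth 8197 ((0.48380184173583984, -0.15921851992607117), (0.1091911569237709, 0.10902512073516846), 80.68148040771484)
(array([0.45298794, 0.06418224, 0.01124119]), 0.021093664690852165, array([0.45291317, 0.06524509, 0.01111805]), 1581)
table -0.0005873144155293892
(array([0.45284355, 0.06429654, 0.01124004]), 0.02107778750360012, array([0.45285891, 0.06492796, 0.01115909]), 1689)
[0.45243006 0.03948542 0.14045279] [ 0.0076248  -0.61802846  0.08727782] 4.3083
```

View pics/pair.png

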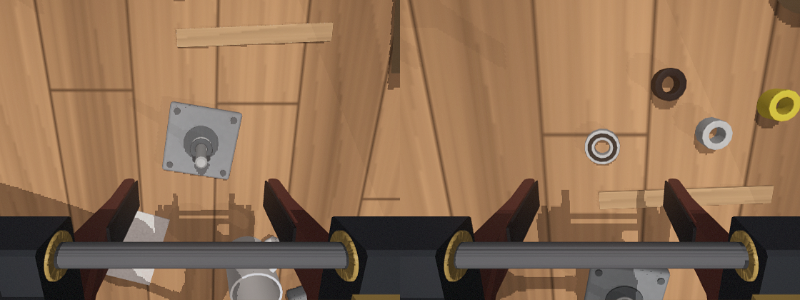

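The left half shows the plinth, with the spindle tip at about (200,162). It leans toward the image bottom, which is −y. The right half shows the bearing at (602,147), with the black, steel and yellow rings to its right and the stick at (690,197), clear of an x-direction grasp. The heights agree with the text (tip 0.090, plate 0.029, bearing face 0.011), and the spindle is 6 mm from the plinth centre.

```bash
cat >> h.py <<'E'
from bench import *
def snap(n):
    i=get_image("wrist");cv2.imwrite(f"pics/{n}.png",i["frame"]);np.savez(f"{n}.npz",**i);return i
def pick(x,y,q,z,up):
    move_to([x,y,.10],q);move_l([x,y,z],.12);close();s=state();print('gap',s["finger_gap"],s["finger_force"],s["ee_pos"])
    move_l([x,y,up],.2);s=state();print('lifted gap',s["finger_gap"],s["ee_pos"])
def descend(p,zend,step=.002,speed=.03,fz=8,k=2e-4,tare=None,verbose=True):
    """step down with lateral admittance; stops when the upward force passes fz"""
    p=np.array(p,float);f0=tare
    while p[2]>zend+1e-6:
        p[2]=max(zend,p[2]-step);move_l(p,speed);s=state();f=s["ft_force"]-f0
        if verbose:print((p*1e3).round(1),f.round(1),(s["ee_pos"][2]*1e3).round(1),round(s["time"],1))
        if f[2]>fz or np.hypot(f[0],f[1])>15:print('STOP');break
        l=np.hypot(f[0],f[1])
        if l>2: p[:2]+=np.clip(k*f[:2],-5e-4,5e-4)
    return p
E
python3 - <<'E'
import sys;sys.path.insert(0,'.')
from h import *
pick(.4529,.0642,QX,.0095,.13)
x,y=.4839,-.1651
move_to([x,y,.13],QX);hold(.3);s=state();print(s["ee_pos"],s["ft_force"],s["time"])
i=snap("held1")
c=-i["view"][:3,:3].T@i["view"][:3,3];print('cam',c)
q=cloud(i)[i["depth"]>0]
for lo,hi in((.12,.137),(.117,.125),(.085,.097)):print(blob(i,(x,y),.03,lo,hi))
E
```

```text
gap 0.04086507827561695 30.000020813313313 [0.45292465 0.06423152 0.00949231]
lifted gap 0.04060385411164372 [0.45234131 0.0641459  0.12857618]
[ 0.48412595 -0.16405857  0.13014732] [ 0.3461531   0.18072269 -1.17362681] 8.2833
cam [ 0.48302917 -0.08393827  0.28352164]
(array([ 0.48389658, -0.15773948,  0.13176307]), 0.02765754982829094, array([ 0.48343151, -0.16130494,  0.13094078]), 5742)
(array([ 0.48389924, -0.15223187,  0.12344702]), 0.027101563289761543, array([ 0.48339088, -0.15668906,  0.12330904]), 381)
None
```

View pics/held1.png

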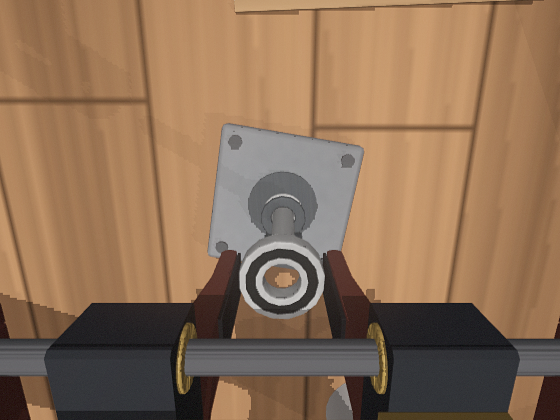

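The held bearing is at (283,277) between the pads. Behind it, the spindle shaft runs down from (283,215).

Run:
```python
import sys;sys.path.insert(0,'.')
from h import *
i=dict(np.load("held1.npz"));P=cloud(i)
m=(P[...,2]>.129)&(P[...,2]<.137);m[:,:238]=0;m[:,328:]=0;m[:235]=0;m[316:]=0
q=P[m];print(len(q),np.median(q[:,2]))
# bright outer ring/extreme columns
g=cv2.cvtColor(i["frame"],cv2.COLOR_BGR2GRAY)
dark=((g<60)&m).astype(np.uint8);n,l,st,ce=cv2.connectedComponentsWithStats(dark)
for k in range(1,n):
    if st[k,4]>150:
        Q=P[l==k];print(st[k],cv2.minEnclosingCircle(Q[:,:2].astype(np.float32)),np.median(Q[:,2]), cv2.fitEllipse(np.argwhere(l==k)[:,::-1].astype(np.float32)) )
print(at_z(i,282.5,277,.1325))
# spindle axis: points between z .04 and .085
for zl in (.045,.06):
    k=(P[...,2]>zl)&(P[...,2]<zl+.012)&(np.hypot(P[...,0]-.484,P[...,1]+.164)<.02);Q=P[k];print(zl,len(Q),Q.min(0),Q.max(0))
for _ in range(3):
    s=state();print(s["ee_pos"],s["joint_pos"],s["dq"].round(4));hold(.1)
print(inverse_kinematics([.4839,-.1651,.13],QX))
```

```text
4550 0.13191694415887315
[ 246  249   72   65 1515] ((0.48302942514419556, -0.1641424298286438), 0.017642421647906303) 0.13209663490238313 ((281.24560546875, 281.0347900390625), (57.776145935058594, 63.95655822753906), 90.61864471435547)
[ 0.4837161  -0.16125978  0.1325    ]
0.045 115 [ 0.47655287 -0.16480613  0.04507757] [ 0.49207828 -0.15732398  0.05695551]
0.06 160 [ 0.47209895 -0.16571791  0.06001884] [ 0.49567106 -0.15708706  0.07199428]
[ 0.48410966 -0.16427003  0.13016307] [-3.93737312e-01 -1.46148113e-01  1.64113169e+00  7.23603593e-05
  1.64627646e+00 -3.95219606e-01] [-0.0074  0.0016 -0.0015 -0.0016 -0.0007 -0.002 ]
[ 0.48403425 -0.16461806  0.13013671] [-3.94390355e-01 -1.45974944e-01  1.64102187e+00  2.18809420e-05
  1.64626764e+00 -3.95235577e-01] [-0.0045  0.0029 -0.0005 -0.0004  0.0001 -0.0005]
[ 0.48396741 -0.16490391  0.13008166] [-3.94945676e-01 -1.45800451e-01  1.64096170e+00  3.42071794e-06
  1.64623764e+00 -3.95302556e-01] [-0.004   0.0004  0.0024 -0.0006 -0.0002  0.0003]
[-3.95349006e-01 -1.45597998e-01  1.64092337e+00 -4.44089210e-16
  1.64626728e+00 -3.95349006e-01]
```

Run:
```python
import sys;sys.path.insert(0,'.')
from h import *
move_l([.4846,-.1650,.108],.06);hold(.3);s=state();f0=s["ft_force"];print(s["ee_pos"],f0)
p=descend([.4846,-.1650,.104],.092,.002,.03,6,2e-4,f0)
print(state()["ee_pos"])
```

```text
[ 0.4847546  -0.16508062  0.10837371] [-0.58405773 -0.18136179 -1.03642015]
[ 484.6 -165.   102. ] [0.1 0.9 0.2] 101.5 9.8
[ 484.6 -165.   100. ] [ 1.  -0.5  1.3] 99.9 10.1
[ 484.6 -165.    98. ] [1.2 0.2 1. ] 97.8 10.3
[ 484.6 -165.    96. ] [0.6 0.  0.6] 95.8 10.6
[ 484.6 -165.    94. ] [ 0.3 -0.1 -0.7] 93.8 10.8
[ 484.6 -165.    92. ] [ 1.1 -0.4  0.3] 91.8 11.1
[ 0.48450103 -0.1649557   0.09182323]
```

Clean entry. Next I push it past the catches and down.

Run:
```python
import sys;sys.path.insert(0,'.')
from h import *
f0=np.array([-.58,-.18,-1.04])
p=descend([.4846,-.1650,.092],.0405,.003,.05,12,2e-4,f0)
i=snap("d1");np.save("p.npy",p)
```

```text
[ 484.6 -165.    89. ] [ 1.1 -0.4 -0.5] 88.8 11.3
[ 484.6 -165.    86. ] [ 1.  -0.2 -0.1] 85.9 11.6
[ 484.6 -165.    83. ] [1.3 0.1 1.7] 82.9 11.8
[ 484.6 -165.    80. ] [ 0.2 -0.2 -0.6] 79.5 12.1
[ 484.6 -165.    77. ] [ 0.5 -1.1 -0.6] 76.4 12.3
[ 484.6 -165.    74. ] [-0.3 -0.6 -1.2] 73.5 12.6
[ 484.6 -165.    71. ] [ 0.9 -0.4 -1.9] 70.6 12.8
[ 484.6 -165.    68. ] [ 0.4  0.6 -2. ] 67.6 13.1
[ 484.6 -165.    65. ] [-0.9  0.3 -0.4] 64.7 13.3
[ 484.6 -165.    62. ] [ 1.1 -0.7 -0. ] 61.7 13.6
[ 484.6 -165.    59. ] [ 1.1 -0.3 -0.1] 58.7 13.8
[ 484.6 -165.    56. ] [1.4 0.  0.8] 55.7 14.1
[ 484.6 -165.    53. ] [1.  0.4 0.2] 52.7 14.3
[ 484.6 -165.    50. ] [ 0.6 -0.3 -0.2] 49.7 14.6
[ 484.6 -165.    47. ] [0.3 0.1 0.6] 46.7 14.8
[ 484.6 -165.    44. ] [-0.5  0.7  0.4] 43.7 15.1
[ 484.6 -165.    41. ] [1.2 0.9 0.2] 40.7 15.3
[ 484.6 -165.    40.5] [0.3 0.7 0.3] 40.5 15.6
```

```bash
python3 - <<'E'
import sys;sys.path.insert(0,'.')
from h import *
print(state()["finger_gap"]);gripper_open();print(state()["ft_force"])
move_l([.485,-.14,.22],.25)
i=snap("d2");print(blob(i,(.484,-.165),.03,.037,.048),state()["time"])
move_to([.578,.075,.15],QY);i=snap("s1")
print(state()["ee_pos"],blob(i,(.578,.082),.025,.018,.03),state()["time"]);q=cloud(i).reshape(-1,3)
hold(.4);i=snap("s2");print(state()["ee_pos"],blob(i,(.578,.082),.025,.018,.03))
E
python3 -c "
import cv2,numpy as np
a=cv2.imread('pics/d2.png');b=cv2.imread('pics/s2.png');cv2.imwrite('pics/pair2.png',np.hstack([cv2.resize(a,(400,300)),cv2.resize(b,(400,300))]))"
```

```text
0.040649144457989325
[-0.27486585  0.88773678 -0.0915637 ]
(array([ 0.48369294, -0.16488454,  0.0412275 ]), 0.020966582000255585, array([ 0.48356406, -0.15914538,  0.04120199]), 862) 17.3917
[0.57797312 0.07456989 0.14998323] (array([0.57910407, 0.08140214, 0.02310229]), 0.016992326825857162, array([0.57980363, 0.08156964, 0.02293011]), 961) 19.175
[0.57800244 0.07492476 0.15006843] (array([0.57893318, 0.08148758, 0.02316868]), 0.016943465918302536, array([0.57981592, 0.08153488, 0.02297401]), 959)
```

View pics/pair2.png

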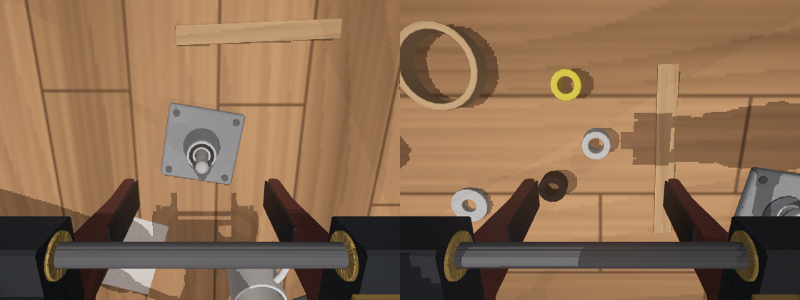

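The left half shows the bearing seated around the spindle foot (top at 0.041). The right half shows the steel spacer at (596,144), with yellow at (566,84) and black at (553,186), both clear of a y-direction grasp. The washer is at (469,203).

Run:
```python
import sys;sys.path.insert(0,'.')
from h import *
pick(.579,.0808,QY,.012,.13)
x,y=.4845,-.165
move_to([x,y,.13],QY);hold(.8);i=snap("held2");s=state();e=s["ee_pos"];print(e,s["ft_force"],s["time"])
P=cloud(i);m=(abs(P[...,2]-(e[2]+.012))<.003)&(np.hypot(P[...,0]-e[0],P[...,1]-e[1])<.03)
ys,xs=np.nonzero(m);print(m.sum(),xs.min(),xs.max(),ys.min(),ys.max(),np.median(P[m][:,2]))
# bore: blob of non-face pixels inside the convex face; report extents along x and y of face at middle
g=i["frame"][...,2];np.save("m2.npy",m)
cv2.imwrite("pics/held2c.png",cv2.resize(i["frame"][200:340,180:380],None,fx=3,fy=3,interpolation=cv2.INTER_NEAREST))
```

```text
gap 0.03230109013565382 29.99983479268849 [0.57896725 0.08078867 0.01194021]
lifted gap 0.032755574995186616 [0.5784516  0.08074741 0.12856996]
[ 0.48447032 -0.16505545  0.13003568] [-0.35960575 -0.01893028 -0.00145666] 24.3333
3229 224 339 252 319 0.141262586775849
```

View pics/held2c.png

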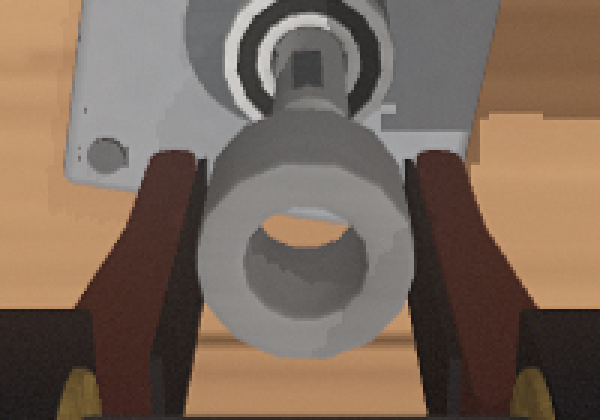

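The crop shows the held spacer's top face centred near full-image pixel (282,287). The spindle shaft behind it is centred near column 283.

Run:
```python
import sys;sys.path.insert(0,'.')
from h import *
i=dict(np.load("held2.npz"));P=cloud(i)
print('spacer',at_z(i,281.9,287.2,.142))
for a,b in((.055,.065),(.065,.075),(.075,.085)):
    k=(P[...,2]>a)&(P[...,2]<b)&(np.hypot(P[...,0]-.484,P[...,1]+.165)<.02);Q=P[k]
    if len(Q):print(a,len(Q),Q.min(0),Q.max(0))
```

```text
spacer [ 0.48547608 -0.16456348  0.142     ]
0.055 69 [ 0.48375211 -0.1733782   0.05501119] [ 0.49208475 -0.15746456  0.06494979]
0.065 111 [ 0.48471187 -0.17316883  0.06535807] [ 0.49610892 -0.15765394  0.07493218]
0.075 172 [ 0.48471874 -0.17331859  0.07503453] [ 0.49506923 -0.15790326  0.08496629]
```

Run:
```python
import sys;sys.path.insert(0,'.')
from h import *
x,y=.4837,-.1655
move_l([x,y,.108],.06);hold(.3);s=state();f0=s["ft_force"];print(s["ee_pos"],f0)
p=descend([x,y,.106],.094,.0015,.03,6,2e-4,f0)
np.save("p.npy",np.r_[p,f0])
```

```text
[ 0.48389266 -0.16557618  0.1083994 ] [-0.04472475  0.18782322 -1.38628459]
[ 483.7 -165.5  104.5] [-0.4 -0.1  1.1] 104.1 25.4
[ 483.7 -165.5  103. ] [-0.9 -0.9  1.3] 102.9 25.7
[ 483.7 -165.5  101.5] [-0.4 -0.1  1.2] 101.3 25.9
[ 483.7 -165.5  100. ] [ 0.2 -0.1  0.9] 99.9 26.2
[ 483.7 -165.5   98.5] [-1.5  0.5  0.9] 98.3 26.4
[ 483.7 -165.5   97. ] [-0.3  0.4  2.2] 96.9 26.7
[ 483.7 -165.5   95.5] [ 0.3 -0.4  1. ] 95.3 26.9
[ 483.7 -165.5   94. ] [ 0.4 -0.5  0.8] 93.9 27.2
```

Run:
```python
import sys;sys.path.insert(0,'.')
from h import *
d=np.load("p.npy")
p=descend(d[:3],.0545,.003,.06,10,2e-4,d[3:])
print(state()["finger_gap"]);gripper_open()
move_l([p[0],p[1],.12],.25);move_l([.46,-.165,.22],.25);i=snap("d3");print(blob(i,(.484,-.165),.03,.06,.072),state()["time"])
move_to([.492,.235,.14],QX);hold(.5);i=snap("w1")
print(state()["ee_pos"],blob(i,(.4915,.2485),.035,.004,.015),state()["time"])
```

```text
[ 483.7 -165.5   91. ] [ 0.5 -0.   0.5] 90.8 27.4
[ 483.7 -165.5   88. ] [-0.5 -0.8  1.1] 87.8 27.7
[ 483.7 -165.5   85. ] [ 0.4 -1.1  1.6] 84.9 27.9
[ 483.7 -165.5   82. ] [-0.2 -0.7  1. ] 81.5 28.2
[ 483.7 -165.5   79. ] [-0.5 -1.   0.3] 78.4 28.4
[ 483.7 -165.5   76. ] [ 0.4 -0.   0.9] 75.5 28.7
[ 483.7 -165.5   73. ] [ 1.  -0.6 -0.7] 72.6 28.9
[ 483.7 -165.5   70. ] [-0.6 -0.2 -0.1] 69.7 29.2
[ 483.7 -165.5   67. ] [ 0.6 -0.6  0.2] 66.7 29.4
[ 483.7 -165.5   64. ] [ 0.1 -1.4  0.1] 63.6 29.7
[ 483.7 -165.5   61. ] [-0.6 -1.5 -0.5] 60.6 29.9
[ 483.7 -165.5   58. ] [1.  0.6 1.6] 57.6 30.2
[ 483.7 -165.5   55. ] [ 0.8 -0.7  1.2] 54.7 30.4
[ 483.7 -165.5   54.5] [ 0.7 -0.4  1.3] 54.6 30.7
0.03221317877586226
(array([ 0.48385188, -0.16482644,  0.0651544 ]), 0.016970178112387657, array([ 0.48556308, -0.16474196,  0.06512962]), 746) 32.6583
[0.49204493 0.23489323 0.14001876] (array([0.49357432, 0.24812561, 0.00728005]), 0.02389715425670147, array([0.49351276, 0.24894521, 0.00721633]), 2153) 34.725
```

The spacer is seated (top at 0.065). The washer is at (0.494, 0.248) with its face at 0.0073. Now I grasp it.

Run:
```python
import sys;sys.path.insert(0,'.')
from h import *
pick(.4942,.2481,QX,.0092,.13)
x,y=.4844,-.1652
move_to([x,y,.13],QX);hold(.8);i=snap("held3");s=state();e=s["ee_pos"];print(e,s["time"])
P=cloud(i);g=cv2.cvtColor(i["frame"],cv2.COLOR_BGR2GRAY)
cv2.imwrite("pics/held3c.png",cv2.resize(i["frame"][190:340,180:380],None,fx=3,fy=3,interpolation=cv2.INTER_NEAREST))
for a,b in((.045,.055),(.068,.075),(.075,.085)):
    k=(P[...,2]>a)&(P[...,2]<b)&(np.hypot(P[...,0]-.484,P[...,1]+.165)<.02);Q=P[k]
    if len(Q):print(a,len(Q),Q.min(0),Q.max(0))
print(at_z(i,282,280,.1288),at_z(i,283,281,.1288))
```

```text
gap 0.047329938248489495 29.99987170100212 [0.49423962 0.24810011 0.0092477 ]
lifted gap 0.04700830765556592 [0.49365062 0.24786757 0.12851559]
[ 0.48439352 -0.1652556   0.13001063] 39.775
0.045 179 [ 0.467716   -0.16742641  0.04504146] [ 0.50043947 -0.14782224  0.05496749]
0.068 54 [ 0.47934213 -0.16190925  0.0681498 ] [ 0.49589332 -0.15708586  0.07468247]
0.075 11 [ 0.48193761 -0.15810183  0.07508831] [ 0.48752258 -0.15726018  0.07697001]
[ 0.48374827 -0.16583514  0.1288    ] [ 0.48423177 -0.16636975  0.1288    ]
```

View pics/held3c.png

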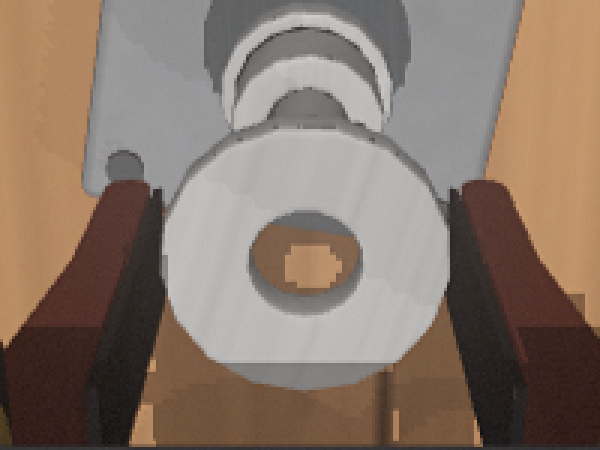

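The held washer is centred near full-image pixel (282,276.5), with the bore at the same place. That puts it about 1 mm to the +y side of the spindle, so I shift by that.

Run:
```python
import sys;sys.path.insert(0,'.')
from h import *
x,y=.4845,-.166
move_l([x,y,.106],.06);hold(.3);s=state();f0=s["ft_force"];print(s["ee_pos"],f0)
p=descend([x,y,.103],.0925,.0015,.03,6,2e-4,f0)
if p[2]<.0926: p=descend(p,.0765,.002,.04,10,2e-4,f0)
np.save("p.npy",np.r_[p,f0]);i=snap("d4")
e=state()["ee_pos"];P=cloud(i);m=(np.hypot(P[...,0]-.484,P[...,1]+.165)<.022)&(np.hypot(P[...,0]-.484,P[...,1]+.165)>.013)&(P[...,2]>e[2]-.012);print('face z',np.median(P[m][:,2])-e[2],m.sum(),e)
```

```text
[ 0.48468443 -0.16605574  0.10638874] [-0.55498008 -0.32095622 -1.07125266]
[ 484.5 -166.   101.5] [0.3 0.4 0.5] 101.0 40.9
[ 484.5 -166.   100. ] [1.  0.6 1.3] 99.9 41.2
[ 484.5 -166.    98.5] [ 1.1 -0.1 -0.2] 98.4 41.4
[ 484.5 -166.    97. ] [ 0.8  0.  -0.1] 96.9 41.7
[ 484.5 -166.    95.5] [ 1.   0.4 -0.2] 95.4 41.9
[ 484.5 -166.    94. ] [-0.5  0.4  0.3] 93.9 42.2
[ 484.5 -166.    92.5] [ 0.3 -0.1 -0.3] 92.4 42.4
[ 484.5 -166.    90.5] [1.2 0.6 0.9] 90.3 42.7
[ 484.5 -166.    88.5] [0.8 0.4 0.8] 88.5 42.9
[ 484.5 -166.    86.5] [1.3 0.4 0.7] 86.5 43.2
[ 484.5 -166.    84.5] [1.3 0.5 1.4] 84.4 43.4
[ 484.5 -166.    82.5] [ 1.1 -0.   2.5] 82.4 43.7
[ 484.5 -166.    80.5] [0.9 0.5 0.6] 79.9 43.9
[ 484.5 -166.    78.5] [ 1.   1.1 -0.9] 78.0 44.2
[ 484.5 -166.    76.5] [ 1.5  0.6 -1. ] 76.2 44.4
face z -0.0019047503319745002 3708 [ 0.48429725 -0.16594078  0.07615644]
```

Run:
```python
import sys;sys.path.insert(0,'.')
from h import *
d=np.load("p.npy")
p=descend(d[:3],.0688,.001,.02,17,2e-4,d[3:]);hold(.3);s=state()
print(s["ee_pos"],s["ft_force"]-d[3:],s["finger_gap"])
i=snap("d5");e=s["ee_pos"];P=cloud(i);r=np.hypot(P[...,0]-.484,P[...,1]+.165);m=(r<.022)&(r>.014)&(P[...,2]>e[2]-.012)&(P[...,2]<e[2]+.004);print('face z',np.median(P[m][:,2]),m.sum(),s["time"])
np.save("p.npy",np.r_[p,d[3:]])
cv2.imwrite("pics/d5c.png",cv2.resize(i["frame"][190:340,180:380],None,fx=3,fy=3,interpolation=cv2.INTER_NEAREST))
```

```text
[ 484.5 -166.    75.5] [-0.4  0.2  0.6] 75.5 44.7
[ 484.5 -166.    74.5] [1.4 1.5 1.9] 74.7 45.0
[ 484.8 -165.7   73.5] [-0.7  0.9  1.8] 73.7 45.2
[ 484.8 -165.7   72.5] [ 0.2 -0.6  3.1] 72.5 45.5
[ 484.8 -165.7   71.5] [ 1.3 -0.8  2.6] 71.4 45.7
[ 484.8 -165.7   70.5] [-0.3 -0.4  5.9] 71.0 46.0
[ 484.8 -165.7   69.5] [-1.4  0.   8.3] 70.2 46.2
[ 484.8 -165.7   68.8] [-1.4  0.3  7.9] 69.7 46.5
[ 0.48492473 -0.16588454  0.06966417] [-1.27376348  0.16405309  7.38818262] 0.047225840241420555
face z 0.06790121902308932 3138 46.775
```

View pics/d5c.png

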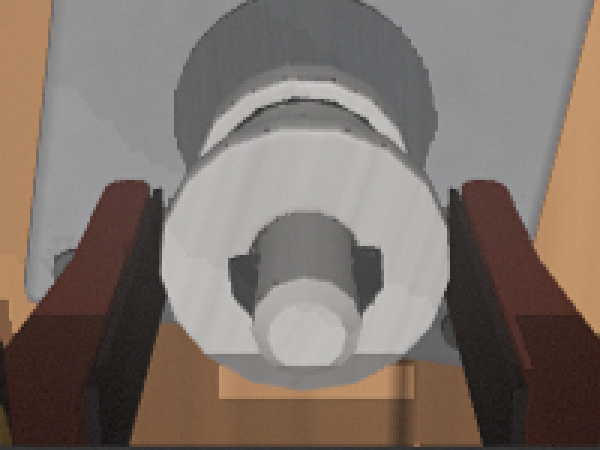

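Both catches show, dark, at (243,280) and (370,280), outside the bore and above the washer. I press about 1 mm more for margin, then release and look.

Run:
```python
import sys;sys.path.insert(0,'.')
from h import *
d=np.load("p.npy")
p=descend(d[:3],.0675,.0007,.02,15,2e-4,d[3:])
z=state()["ee_pos"][2]; move_l([p[0],p[1],.0698],.02)  # ease off so the catches take the load
s=state();print(s["ee_pos"],s["ft_force"]-d[3:]);gripper_open();hold(.3)
move_l([p[0],p[1],.14],.2);move_l([.46,-.14,.22],.25);hold(.4);i=snap("fin")
print(blob(i,(.484,-.165),.03,.055,.08)[0]);P=cloud(i);r=np.hypot(P[...,0]-.484,P[...,1]+.165);m=(r<.023)&(r>.015)&(P[...,2]>.06);Q=P[m]
print('washer top',np.median(Q[:,2]),np.linalg.lstsq(np.c_[Q[:,:2]-[.484,-.165],np.ones(len(Q))],Q[:,2],rcond=None)[0],state()["time"])
c=i["frame"];h=cv2.projectPoints if 0 else None
V=i["view"];K=i["camera_matrix"];q=V[:3,:3]@[.484,-.165,.07]+V[:3,3];u=int(K[0,2]+K[0,0]*q[0]/-q[2]);v=int(K[1,2]-K[1,1]*q[1]/-q[2]);print(u,v)
cv2.imwrite("pics/finc.png",cv2.resize(c[v-50:v+50,u-60:u+60],None,fx=5,fy=5,interpolation=cv2.INTER_NEAREST))
```

```text
[ 484.8 -165.7   68.1] [-0.9 -0.6  8. ] 69.1 47.1
[ 484.8 -165.7   67.5] [-1.2  0.7  8.7] 68.6 47.3
[ 0.48490071 -0.16581701  0.07054422] [-1.33102759 -0.17906472  6.92467284]
[ 0.4839308  -0.16576481  0.06945873]
washer top 0.06940599399417115 [-0.00160454 -0.01630898  0.06932203] 50.125
309 227
```

View pics/finc.png

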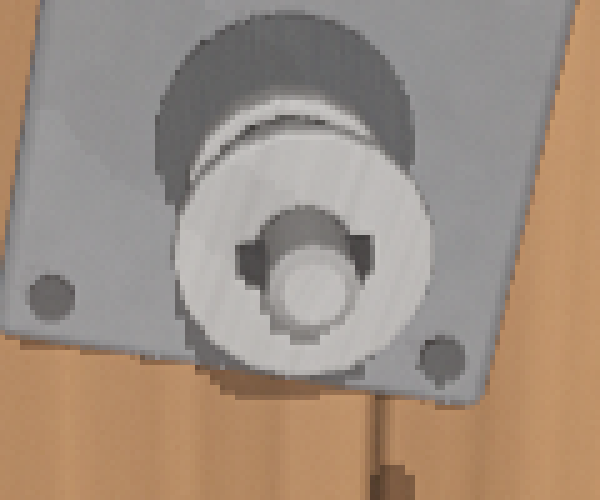

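After release, both catches at (250,260) and (360,258) overlap the washer. Its top stays at 0.0694, level and at the catch line; unpressed it would be 0.074.

```bash
python3 -c "
from bench import *
print(job_done(),state()['time'])"
```

```text
the job is handed in; nothing more can be done
the job is handed in; nothing more can be done
```

I slid the bearing, spacer and washer onto the spindle in order; both catches snapped out and held the stack after release, contact stayed under about 10 N at every reading, and I handed the job in at about 50 s of the 72 s limit, with no verdict returned.

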